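# Lay out a three-cornered pendant on the bead board

### The job

Lay out the pendant on the grey bead board, where the three brass frames mark its corners: the bar bead midway between the ring and the square, the coin bead midway between the square and the triangle, and the cube bead midway between the triangle and the ring, each on the straight line joining the two frames' centres and the same way up as it lies now. Lay the small steel spacer flat and centred on top of the coin bead. Leave the tape dispenser and the pliers where they are, and leave everything released and still.

Things in the scene. Friction and masses are not known exactly. Their poses are not given: they have to be found in the camera images.
- board: Grey bead board, fixed, 270 x 270 mm, its level top 8 mm above the table (edge rim to 12 mm), a black scale along one edge. Origin: centre of its underside, on the table. Beside it, towards -y, lies a fixed dark red mat, 240 x 240 x 4 mm, with the loose beads; beyond both (x above 0.8) stands a fixed clear organiser, 34 mm high.
- ring_frame: Flat round brass ring, 42 mm outside, 30 mm hole, 5 mm thick, fixed to the board. The three brass frames stand at the corners of an equal-sided triangle with sides of 147 mm, any frame at any corner. Origin: its centre, on the board's top (8 mm above the table).
- square_frame: Flat square brass frame, 38 x 38 mm outside, 26 mm opening, 5 mm thick, fixed to the board at another corner. Origin: its centre, on the board's top.
- triangle_frame: Flat triangular brass frame of 6 mm round wire, about 46 mm along each side, 6 mm thick, fixed to the board at the third corner. Origin: its centre, on the board's top.
- bar_bead: Long bone-coloured bar bead, 44 (its x) x 16 (its y) x 16 mm (z), lying on the red mat, roughly 25 g. Origin: centre of its underside, z up.
- coin_bead: Bone-coloured coin bead, a flat disc 36 mm across and 12 mm thick, lying flat on the red mat, roughly 25 g. Origin: centre of its underside, z up.
- cube_bead: Bone-coloured cube bead, 24 x 24 x 24 mm, sides along its x and y, standing on the red mat, roughly 30 g. Origin: centre of its underside, z up.
- spacer: Small thick steel ring bead, 26 mm across, 10 mm thick, with a 10 mm hole, lying flat on the red mat, roughly 20 g. Origin: centre of its underside, z up.
- tape_dispenser: Red tape dispenser with a white roll, about 135 x 55 x 60 mm high, loose on the table beyond the mat; a bystander. Origin: centre of its underside; x along its length.
- pliers: Pliers with yellow handles, about 150 x 60 x 12 mm, loose on the table to the left of the board; a bystander. Origin: on the table amid the pliers; x from handles to jaws.

How it is judged:
At the end, for the whole second after the job is handed in: Bar, coin and cube bead each rest on the board, same face up (tilt under 0.15 rad), about 10 mm or less from the midpoint between their frames (under 84.6 mm from both, 115.5 to 139.5 mm from the third); spacer flat on the coin bead, centred within 8 mm; all at rest (horizontal distance between each of bar_bead, cube_bead and ring_frame below 0.0846 m and horizontal distance between each of bar_bead, coin_bead and square_frame below 0.0846 m and horizontal distance between bar_bead and triangle_frame between 0.1155 and 0.1395 m and height (world z) of bar_bead between 0.005 and 0.0115 m and horizontal distance between each of coin_bead, cube_bead and triangle_frame below 0.0846 m and horizontal distance between coin_bead and ring_frame between 0.1155 and 0.1395 m and height (world z) of coin_bead between 0.005 and 0.0115 m and horizontal distance between cube_bead and square_frame between 0.1155 and 0.1395 m and height (world z) of cube_bead between 0.005 and 0.0115 m and horizontal distance between spacer and coin_bead below 0.008 m and z of spacer in the frame of coin_bead between 0.009 and 0.0145 m and angle between each of bar_bead, coin_bead, cube_bead, spacer's own z axis and vertical below 0.15 rad and linear speed of each of bar_bead, coin_bead, cube_bead, spacer below 0.02 m/s); the robot touches nothing.
It fails at once if the tape dispenser is shifted by more than 20 mm (distance of tape_dispenser from where it was at the start of the episode above 0.02 m).
It fails at once if the pliers are shifted by more than 20 mm (distance of pliers from where it was at the start of the episode above 0.02 m).
It also fails if it takes over 96 s, if anything falls off the work surface, if the arm or the gripper's body presses on something with over 40 N, if the wrist force passes 120 N, or if a joint passes its speed limit or range.

### The arm

A 6-joint arm with a two-finger parallel gripper is mounted at the origin on the work surface. World frame = base frame: x ahead of the robot, y to its left, z up, the work surface at z = 0. Lengths are in m, angles in rad, forces in N, time in s.
With the tool pointing down it reaches from about 0.3 to 0.775 m from the base axis. Payload 14.6 kg.
Tool frame: the origin (TCP) lies on the centre line of the jaws, within the pads' length; the fingertips stand 19 mm ahead of it and the grasp point (between the pads) is the TCP; y points along the fingers, x is the direction in which the jaws open and shut, and the axes are right-handed (so a half turn about y gives the same grasp; the last joint's range is limited). The gripper opens to 94 mm and grips with 3 to 60 N. Pads are 16 mm wide; open, the fingers measure 119 mm over their backs; the gripper's body (75 mm by 177 mm) begins 78 mm behind the grasp point.
Start: joints at [-1.282, 0.3, 1.521, -0, 1.321, -0.067], TCP at [0.192, -0.516, 0.224] pointing down, gripper open.
Joint ranges: [-3.03, 3.03], [-0.79, 2.21], [0.23, 2.52], [-1.04, 4.18], [0, 3.07], [-2.55, 2.55]. Speed limits (rad/s): [2.22, 2.22, 2.57, 3.14, 3.14, 3.14].

### API

Orientations are given as [roll, pitch, yaw] about the fixed x, y, z axes, in that order (R = Rz(yaw) Ry(pitch) Rx(roll)).
In Python, from station import ctrl, optics gives the robot as it stands.
- The arm moves only by the tool jog_arm, never from a script. Its argument "targets" is a list of rows, each a list of 3 entries, a list of its own where there are three numbers: the finger opening in cm, from 0 to 9.4, then the shift along the tool's x, y, z in cm, then the turn about the tool's y in rad. A call has 1 to 10 rows; each row is the pose to reach, as a shift and turn from the pose commanded when the call began, along the tool's axes at that moment; what a row does not reach only later rows make up. A row lasts 1/10 s, in which the tool goes at most 50 mm and 8.59 degrees, less where a joint would pass 70% of its speed; a pose out of reach is approached as far as the arm can. A call with a gripper value outside its range is refused whole. The fingers move at their own pace and stop on an object; "grip_force" is the grip in N (left out, the last holds). Time passes only in rows, so rows that repeat a pose let the fingers close. It gives the time, the measured TCP pose, the force and the opening at its end, in the units of the state.
- ctrl.get_obs(): the state, without advancing time (a new reading comes with each control period).
- optics.camera(name): name is "scene" or "top" or "wrist"; returns a dict with "img" (480x640x3 uint8, red, green, blue), "range_z" (480x640 float32, m along the optical axis (not along the pixel's ray), 0 where there is no reading), "camera_matrix" (3x3 intrinsics, pixels), "world_to_cam" (4x4, takes a point from world to camera coordinates); the wrist camera has in their place "mount" (4x4, takes a point from camera to tool coordinates, whose origin is the TCP and whose axes are the tool frame's). Camera axes: x right, y up, looking along -z (the intrinsics and any distortion apply to the point x, -y, -z); pixel columns grow to the right and rows downward; lengths in m; the calibration is good to about 2 mm. A picture is of the moment at which its call begins: read the wrist's pose just before it.
- ctrl.hand_in(): hands the job in, once; it reports no verdict.
The state is a dict: "time_s": time; "qpos": joint angles; "joint_vel": joint speeds; "tau": joint torques, N m; "ee_pos": TCP position; "eef_rot": TCP orientation; "force": force on the tool from outside, world axes, zero at the start; "moment": the same for the moment, N m; "grip_width": finger opening in m.
Only numpy, scipy, OpenCV 4.12 (cv2) and the standard library are available. Lean on these libraries where they do the work, as an engineer would, in place of code of your own. Each camera call takes 0.05 s, during which the arm holds its last target. There are 200 camera calls.

## Working session

There is one attempt and no reset: what is moved stays moved. The work goes in short steps, Python scripts to look and compute and a tool call to move; the robot and the scene stay as the last step left them, time stands still between calls to the robot, and variables do not carry over. Pictures are saved under pics/ and viewed, about 12 in all and at most 16, crops included, and the job is handed in when it is done.

Besides the shell and the picture viewer there is one more tool, called after "Call:" by a JSON object that holds its "name" and its "arguments", one argument or row to a line. jog_arm: Moves the arm, as the interface text tells. Its arguments: {"type":"object","properties":{"targets":{"type":"array","items":{"type":"array"}},"grip_force":{"type":"number"}},"required":["targets"]}

```bash
mkdir -p pics; ls; cat > h.py <<'E'
import numpy as np, cv2
from station import ctrl, optics
from scipy.spatial.transform import Rotation as R
def tool():
    o=ctrl.get_obs(); T=np.eye(4); T[:3,:3]=R.from_euler('xyz',o['eef_rot']).as_matrix(); T[:3,3]=o['ee_pos']; return T
def cam(name):
    T=tool(); c=optics.camera(name)
    c['c2w']=T@c['mount'] if name=='wrist' else np.linalg.inv(c['world_to_cam'])
    return c
def ray(c,uv,z):
    K=c['camera_matrix']; uv=np.atleast_2d(np.asarray(uv,float))
    d=cv2.undistortPoints(uv.reshape(-1,1,2),K,c.get('distortion')).reshape(-1,2)
    d=np.c_[d[:,0],-d[:,1],-np.ones(len(d))]@c['c2w'][:3,:3].T
    o=c['c2w'][:3,3]; return o+d*((z-o[2])/d[:,2])[:,None]
def save(c,n): cv2.imwrite(f'pics/{n}.png',c['img'][:,:,::-1])
E
python3 - <<'E'
from h import *
for n in ('scene','top','wrist'):
    c=cam(n); save(c,n+'0'); print(n,[k for k in c], c['c2w'].round(3).tolist(), c['camera_matrix'].tolist())
print(ctrl.get_obs())
E
```

```text
pics
scene ['img', 'range_z', 'camera_matrix', 'world_to_cam', 'c2w'] [[0.121, -0.816, 0.566, 1.281], [0.993, 0.097, -0.072, -0.012], [0.004, 0.571, 0.821, 1.011], [0.0, 0.0, 0.0, 1.0]] [[591.1110205115887, 0.0, 315.551942572251], [0.0, 591.1110205115887, 242.59186204362734], [0.0, 0.0, 1.0]]
top ['img', 'range_z', 'camera_matrix', 'world_to_cam', 'c2w'] [[0.029, 0.986, -0.164, 0.395], [-1.0, 0.029, -0.001, 0.067], [0.003, 0.164, 0.986, 1.247], [0.0, 0.0, 0.0, 1.0]] [[487.05663362233673, 0.0, 313.5885664799774], [0.0, 487.05663362233673, 243.61370121162386], [0.0, 0.0, 1.0]]
wrist ['img', 'range_z', 'camera_matrix', 'mount', 'c2w'] [[0.349, 0.903, 0.251, 0.265], [-0.937, 0.336, 0.093, -0.487], [-0.001, -0.268, 0.964, 0.385], [0.0, 0.0, 0.0, 1.0]] [[428.83817895028864, 0.0, 315.3083068363495], [0.0, 428.83817895028864, 231.22789885925894], [0.0, 0.0, 1.0]]
{'time_s': 0.15, 'qpos': array([-1.28160463e+00,  3.00337608e-01,  1.52143834e+00, -2.43316971e-05,
        1.32069571e+00, -6.65701830e-02]), 'joint_vel': array([ 5.55767534e-06, -1.10167248e-03, -1.98749791e-03,  1.17757030e-03,
       -8.19821115e-04, -3.75699689e-05]), 'tau': array([ 6.67294498e-04, -5.31961799e+01, -3.52824211e+01,  7.08533870e-02,
        2.36273679e-02, -7.20801245e-05]), 'ee_pos': array([ 0.19152214, -0.51538082,  0.22401993]), 'eef_rot': array([-1.57076137e+00,  8.78628672e-04, -1.21502840e+00]), 'force': array([-0.24476769,  0.13116834, -0.76038383]), 'moment': array([-0.05165847,  0.05842799,  0.00544092]), 'grip_width': 0.09423745227059427}
```

View pics/top0.png

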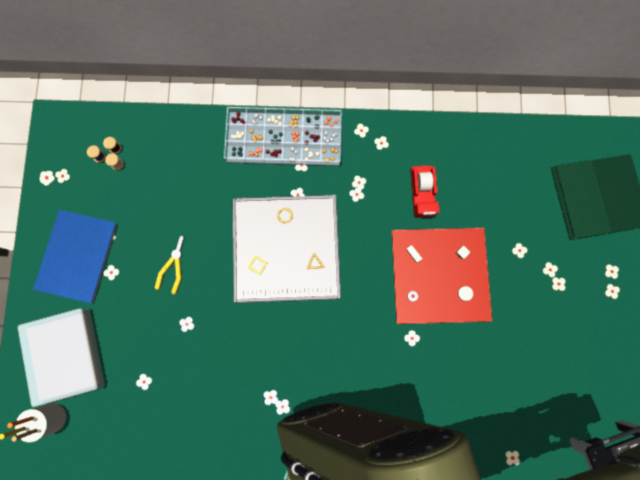

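View pics/scene0.png

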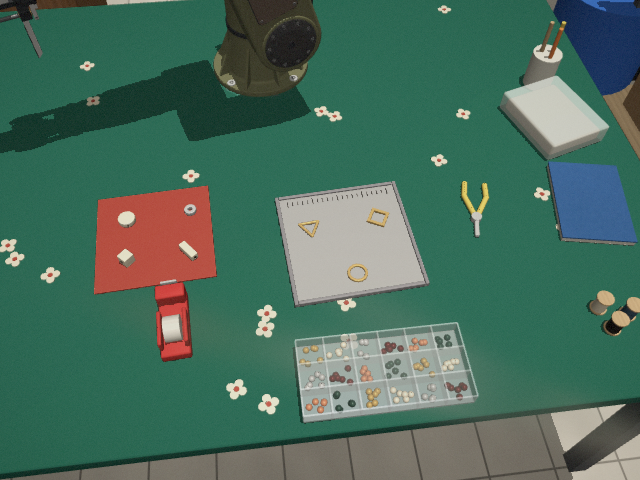

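The top view shows the bar at (414,254), cube (463,253), coin (466,294) and spacer (413,296). The ring is at (285,216), the square at (258,266) and the triangle at (316,262). The scene view agrees.

```bash
cat > m.py <<'E'
from h import *
def blobs(c,mask,win,amin=15):
    out=[]
    for cn in cv2.findContours(mask.astype(np.uint8)*255,cv2.RETR_EXTERNAL,cv2.CHAIN_APPROX_NONE)[0]:
        if cv2.contourArea(cn)<amin: continue
        h=cv2.convexHull(cn); u,v=h[:,0].mean(0)
        if win[0]<u<win[1] and win[2]<v<win[3]: out.append(h[:,0].astype(float))
    return out
def cen(p): 
    M=cv2.moments(p.astype(np.float32)); return np.array([M['m10'],M['m01']])/M['m00']
def bone(hsv): return (hsv[...,1]<110)&(hsv[...,2]>100)
E
python3 - <<'E'
from m import *
W={'top':((398,486,234,318),(238,336,200,280)),'scene':((100,212,195,285),(285,405,200,290))}
for n in ('top','scene'):
    c=cam(n); hsv=cv2.cvtColor(c['img'],cv2.COLOR_RGB2HSV)
    print(n)
    for p in blobs(c,bone(hsv),W[n][0]):
        w=ray(c,p,.018); r=cv2.minAreaRect((w[:,:2]*1000).astype(np.float32))
        print('bead',cen(p).round(),ray(c,cen(p),.018)[0].round(4),np.round(r[1]),round(r[2],1))
    F=[]
    for p in blobs(c,(hsv[...,1]>90)&(hsv[...,0]>10)&(hsv[...,0]<35),W[n][1]):
        w=ray(c,cen(p),.012)[0]; F.append(w); q=ray(c,p,.012); print('frame',cen(p).round(),w.round(4),np.ptp(q,0)[:2].round(3))
    F=np.array(F)[:,:2]; print(np.linalg.norm(F[:,None]-F[None],axis=2).round(4).tolist())
E
```

```text
top
bead [412. 296.] [ 0.4735 -0.1829  0.018 ] [24. 27.] 45.7
bead [465. 293.] [ 0.4843 -0.3159  0.018 ] [35. 36.] 88.9
bead [463. 252.] [ 0.5884 -0.3124  0.018 ] [25. 28.] 45.5
bead [414. 253.] [ 0.5816 -0.1874  0.018 ] [46. 19.] 38.9
frame [257. 265.] [0.5412 0.2116 0.012 ] [0.043 0.045]
frame [315. 263.] [0.5513 0.065  0.012 ] [0.037 0.041]
frame [285. 215.] [0.6731 0.1464 0.012 ] [0.038 0.039]
[[0.0, 0.147, 0.1471], [0.147, 0.0, 0.1465], [0.1471, 0.1465, 0.0]]
scene
bead [168. 282.] [ 0.6545 -0.2222  0.018 ] [ 9. 31.] 4.5
bead [126. 257.] [ 0.5875 -0.3077  0.018 ] [38. 30.] 45.7
bead [188. 250.] [ 0.5849 -0.1835  0.018 ] [52. 19.] 36.5
bead [126. 219.] [ 0.4891 -0.3119  0.018 ] [43. 35.] 16.8
bead [190. 209.] [ 0.4793 -0.1802  0.018 ] [23. 31.] 89.7
frame [357. 272.] [0.6738 0.1493 0.012 ] [0.041 0.04 ]
frame [310. 227.] [0.5509 0.0683 0.012 ] [0.04  0.043]
frame [377. 217.] [0.5421 0.2145 0.012 ] [0.05  0.048]
[[0.0, 0.1472, 0.147], [0.1472, 0.0, 0.1464], [0.147, 0.1464, 0.0]]
```

Call:
{"name": "jog_arm", "arguments": {
  "targets": [
    [6, [-1.5, 0, 4.5], -0.03],
    [6, [-3, 0, 9], -0.07],
    [6, [-4.5, 0, 13.5], -0.1],
    [6, [-6, 0, 18], -0.14],
    [6, [-7.5, 0, 22.5], -0.18],
    [6, [-9, 0, 27], -0.22],
    [6, [-10.5, 0, 32], -0.26],
    [6, [-12, 0, 37], -0.29],
    [6, [-13, 0, 41], -0.307],
    [6, [-13, 0, 41], -0.307]
  ]
}}

```text
time_s: 1.25
ee_pos: [0.5336, -0.2475, 0.2239]
eef_rot: [-1.57, 0.001, -0.903]
force: [0.1, -0.6, 0.8]
grip_width: 0.06
```

```bash
cat > look.py <<'E'
import sys
from m import *
def plan(x,y,yaw):
    # shift in tool axes (cm) and turn to reach TCP x,y and jaw yaw (mod pi)
    T=tool(); d=T[:3,:3].T@np.array([x-T[0,3],y-T[1,3],0])*100
    y0=np.arctan2(T[1,0],T[0,0]); t=-((yaw-y0+np.pi/2)%np.pi-np.pi/2)
    return d.round(2),round(t,3)
def beads(c,win=(0,640,0,480)):
    hsv=cv2.cvtColor(c['img'],cv2.COLOR_RGB2HSV); res=[]
    for p in blobs(c,bone(hsv),win,150):
        w=ray(c,p,.018); r=cv2.minAreaRect((w[:,:2]*1000).astype(np.float32))
        res.append((cen(p).round(),ray(c,cen(p),.018)[0].round(4),np.round(r[1]),round(r[2],1)))
    return res
if __name__=='__main__':
    c=cam('wrist'); save(c,sys.argv[1]); print(ctrl.get_obs()['ee_pos'].round(4),ctrl.get_obs()['eef_rot'].round(3),ctrl.get_obs()['time_s'])
    for b in beads(c): print(*b)
E
python3 look.py w1
```

```text
[ 0.5319 -0.2492  0.2238] [-1.571e+00  1.000e-03 -9.050e-01] 1.3
[342. 346.] [ 0.4412 -0.352   0.018 ] [ 47. 100.] 40.7
[157. 292.] [ 0.3781 -0.1824  0.018 ] [32. 32.] 46.0
[202. 335.] [ 0.3675 -0.24    0.018 ] [146.  35.] 12.9
[339. 289.] [ 0.4854 -0.3129  0.018 ] [37. 35.] 38.3
[533. 284.] [ 0.5997 -0.45    0.018 ] [33. 33.] 53.7
[216. 212.] [ 0.4749 -0.1819  0.018 ] [26. 25.] 35.3
[410. 201.] [ 0.5876 -0.3089  0.018 ] [28. 27.] 42.2
[292. 115.] [ 0.5812 -0.1846  0.018 ] [44. 17.] 37.8
[407.  30.] [ 0.6888 -0.2163  0.018 ] [ 7. 35.] 3.9
[332. 205.] [ 0.5421 -0.258   0.018 ] [234. 359.] 10.4
[27. 36.] [0.4994 0.0163 0.018 ] [79. 45.] 5.2
```

View pics/w1.png

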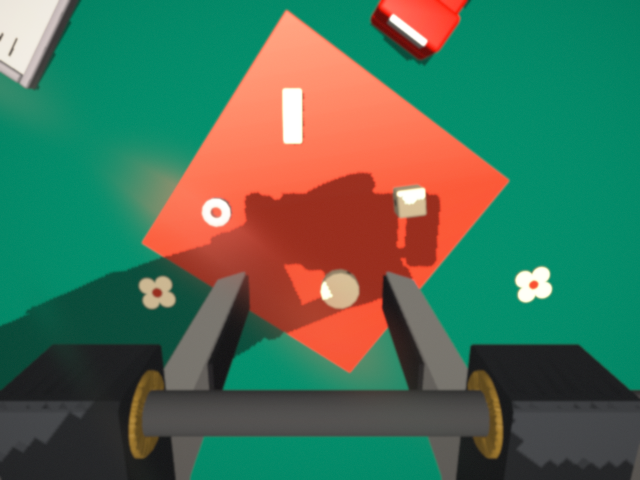

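The wrist view shows all four beads: bar (292,115), cube (410,201), coin (339,289) and spacer (216,212). They agree with the fixed cameras to about 3 mm. I'll take the bar first.

```bash
python3 -c "
from look import *
print(plan(.5812,-.186,np.radians(-52.3)),tool()[:3,3])"
```

```text
(array([-1.92, -0.  ,  7.78]), np.float64(0.008)) [ 0.53191082 -0.24917651  0.22378426]
```

Call:
{"name": "jog_arm", "arguments": {
  "targets": [
    [4, [-1, 3, 4], 0.008],
    [4, [-1.9, 6, 7.8], 0.008],
    [4, [-1.9, 10, 7.8], 0.008],
    [4, [-1.9, 14, 7.8], 0.008],
    [4, [-1.9, 17, 7.8], 0.008],
    [4, [-1.9, 18.5, 7.8], 0.008],
    [4, [-1.9, 19.8, 7.8], 0.008],
    [4, [-1.9, 19.8, 7.8], 0.008]
  ]
}}

```text
time_s: 2.1
ee_pos: [0.5799, -0.1883, 0.0258]
eef_rot: [-1.571, 0.001, -0.917]
force: [0.5, -0.1, 0.9]
grip_width: 0.04
```

Call:
{"name": "jog_arm", "arguments": {
  "targets": [
    [1, [0, 0, 0], 0],
    [1, [0, 0, 0], 0],
    [1, [0, 0, 0], 0],
    [1, [0, 0, 0], 0],
    [1, [0, 0, 0], 0],
    [1, [0, 0, 0], 0]
  ],
  "grip_force": 20
}}

```text
time_s: 2.7
ee_pos: [0.5808, -0.188, 0.0273]
eef_rot: [-1.57, -0.001, -0.916]
force: [-0.4, 0.5, 6.2]
grip_width: 0.0157
```

```bash
python3 -c "
from look import *
print(ctrl.get_obs()['grip_width'],tool()[:3,3])
print(plan(.6076,.1804,np.radians(-52.3)))"
```

```text
0.01574719719310619 [ 0.58078907 -0.18804729  0.02733717]
(array([-2.759e+01, -1.000e-02,  2.457e+01]), np.float64(-0.003))
```

Call:
{"name": "jog_arm", "arguments": {
  "targets": [
    [1, [0, -3, 0], 0],
    [1, [0, -6, 0], 0],
    [1, [-2, -9, 2], 0],
    [1, [-5, -12, 4.5], 0],
    [1, [-8, -14, 7.2], 0],
    [1, [-11, -14, 9.8], 0],
    [1, [-14, -14, 12.5], 0],
    [1, [-17, -14, 15.2], 0],
    [1, [-20, -14, 17.8], 0],
    [1, [-22, -14, 19.8], 0]
  ]
}}

```text
time_s: 3.7
ee_pos: [0.6032, 0.1096, 0.1666]
eef_rot: [-1.571, 0.0, -0.915]
force: [0.2, -0.6, -0.6]
grip_width: 0.0158
```

```bash
python3 - <<'E'
from look import *
c=cam('wrist'); save(c,'w2'); hsv=cv2.cvtColor(c['img'],cv2.COLOR_RGB2HSV)
print(ctrl.get_obs()['grip_width'],tool()[:3,3])
for p in blobs(c,(hsv[...,1]>90)&(hsv[...,0]>10)&(hsv[...,0]<35),(0,640,0,350),150):
    w=ray(c,p,.013); print(cen(p).round(),ray(c,cen(p),.0125)[0].round(4),np.ptp(w,0)[:2].round(3))
print(plan(.6076,.1804,np.radians(-52.3)))
E
```

```text
0.015553611092759776 [0.60341268 0.11268432 0.16655838]
[152. 200.] [0.5406 0.2165 0.0125] [0.05  0.051]
[330. 109.] [0.673  0.1515 0.0125] [0.041 0.041]
[618.  31.] [0.8322 0.0288 0.0125] [0.008 0.011]
(array([-5.1 ,  0.01,  4.47]), np.float64(0.0))
```

View pics/w2.png

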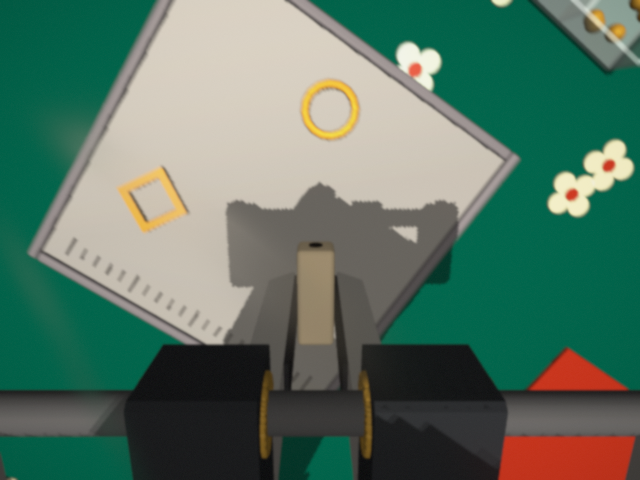

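The wrist view shows the square at (152,200), the ring at (330,109) and the bar held. The three cameras bracket the frame positions within about 2.5 mm, so I'll use the mean.

Call:
{"name": "jog_arm", "arguments": {
  "targets": [
    [1, [-2.6, 0, 2.3], 0],
    [1, [-5.2, 2, 4.6], 0],
    [1, [-5.2, 5, 4.6], 0],
    [1, [-5.2, 8, 4.6], 0],
    [1, [-5.2, 10.5, 4.6], 0],
    [1, [-5.2, 12.3, 4.6], 0],
    [1, [-5.2, 13, 4.6], 0],
    [1, [-5.2, 13.4, 4.6], 0],
    [1, [-5.2, 13.5, 4.6], 0],
    [1, [-5.2, 13.5, 4.6], 0]
  ]
}}

```text
time_s: 4.75
ee_pos: [0.6087, 0.1765, 0.0323]
eef_rot: [-1.57, -0.001, -0.916]
force: [0.1, 0.6, -0.3]
grip_width: 0.0157
```

Call:
{"name": "jog_arm", "arguments": {
  "targets": [
    [3, [0, 0, 0], 0],
    [3, [0, 0, 0], 0],
    [3, [0, 0, 0], 0],
    [3, [0, 0, 0], 0],
    [3, [0, -2, 0], 0],
    [3, [0, -5, 0], 0],
    [3, [0, -9, 0], 0],
    [3, [0, -12, 0], 0],
    [3, [0, -14, 0], 0],
    [3, [0, -14, 0], 0]
  ]
}}

```text
time_s: 5.75
ee_pos: [0.6093, 0.1767, 0.1746]
eef_rot: [-1.566, -0.002, -0.916]
force: [0.2, 0.7, -0.0]
grip_width: 0.0301
```

```bash
python3 -c "
from look import *
print(ctrl.get_obs()['grip_width'],tool()[:3,3])
print(plan(.5876,-.3095,np.radians(-46)))"
```

```text
0.03007114468555464 [0.60932721 0.17669397 0.17461863]
(array([ 37.24,  -0.07, -31.33]), np.float64(-0.113))
```

Call:
{"name": "jog_arm", "arguments": {
  "targets": [
    [4, [4, 0, -3.4], 0],
    [4, [8, 0, -6.8], 0],
    [4, [12, 0, -10.1], 0],
    [4, [16, 0, -13.5], 0],
    [4, [20, 0, -16.8], 0],
    [4, [24, 0, -20.2], -0.05],
    [4, [28, 0, -23.6], -0.1],
    [4, [32, 0, -27], -0.13],
    [4, [35, 0, -29.5], -0.13],
    [4, [37.2, 0, -31.3], -0.13]
  ]
}}

```text
time_s: 6.75
ee_pos: [0.5855, -0.3121, 0.1697]
eef_rot: [-1.571, 0.002, -0.787]
force: [-0.1, 0.2, 0.0]
grip_width: 0.0402
```

Call:
{"name": "jog_arm", "arguments": {
  "targets": [
    [4.5, [0, 0, 0], 0],
    [4.5, [0, 0, 0], 0],
    [4.5, [0, 0, 0], 0]
  ]
}}

```text
time_s: 7.05
ee_pos: [0.5866, -0.3081, 0.1707]
eef_rot: [-1.571, 0.001, -0.785]
force: [-0.4, 1.1, -0.6]
grip_width: 0.045
```

```bash
python3 - <<'E'
from look import *
c=cam('wrist'); save(c,'w3'); print(tool()[:3,3], ctrl.get_obs()['eef_rot'])
for b in beads(c): print(*b)
print(plan(.5876,-.3095,np.radians(-45)))
E
```

```text
[ 0.58680998 -0.30790993  0.17100453] [-1.57082901e+00  6.84388825e-04 -7.84624747e-01]
[413. 453.] [ 0.497  -0.5195  0.018 ] [48. 17.] 60.0
[218. 453.] [ 0.3744 -0.3969  0.018 ] [49. 18.] 30.1
[617. 419.] [ 0.6461 -0.6173  0.018 ] [38. 39.] 49.7
[454. 328.] [ 0.6024 -0.4503  0.018 ] [32. 32.] 53.9
[227. 333.] [ 0.4685 -0.3234  0.018 ] [115.  34.] 29.4
[403. 335.] [ 0.5687 -0.4257  0.018 ] [116.  34.] 60.9
[ 24. 291.] [ 0.3824 -0.185   0.018 ] [32. 31.] 45.3
[317. 220.] [ 0.5872 -0.3082  0.018 ] [28. 24.] 45.1
[ 94. 207.] [ 0.4764 -0.1828  0.018 ] [25. 28.] 70.3
[315.  19.] [ 0.6838 -0.2093  0.018 ] [ 7. 37.] 4.1
[ 74. 144.] [ 0.5033 -0.145   0.018 ] [216.  38.] 11.4
(array([ 0.17, -0.  , -0.06]), np.float64(0.001))
```

View pics/w3.png

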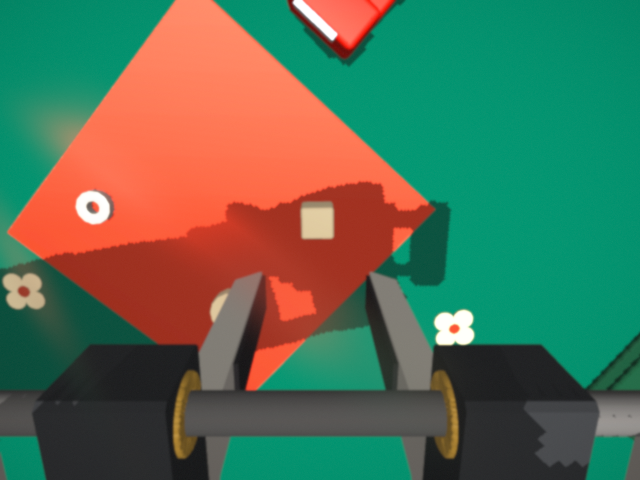

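The cube at (317,220) is square to the jaws and centred, so I'll descend onto it.

Call:
{"name": "jog_arm", "arguments": {
  "targets": [
    [4.5, [0, 4, 0], 0],
    [4.5, [0, 8, 0], 0],
    [4.5, [0, 11, 0], 0],
    [4.5, [0, 13, 0], 0],
    [4.5, [0, 14.3, 0], 0],
    [4.5, [0, 14.3, 0], 0],
    [1.5, [0, 14.3, 0], 0],
    [1.5, [0, 14.3, 0], 0],
    [1.5, [0, 14.3, 0], 0],
    [1.5, [0, 14.3, 0], 0]
  ]
}}

```text
time_s: 8.1
ee_pos: [0.587, -0.3094, 0.0296]
eef_rot: [-1.57, -0.002, -0.786]
force: [-0.5, 1.5, 6.0]
grip_width: 0.0236
```

Call:
{"name": "jog_arm", "arguments": {
  "targets": [
    [1.5, [0, 0, 0], 0],
    [1.5, [0, 0, 0], 0],
    [1.5, [0, -4, 0], 0],
    [1.5, [0, -8, 0], 0],
    [1.5, [0, -12, 0], 0],
    [1.5, [0, -14, 0], 0],
    [1.5, [0, -14, 0], 0]
  ]
}}

```text
time_s: 8.8
ee_pos: [0.5875, -0.3098, 0.1721]
eef_rot: [-1.569, -0.006, -0.786]
force: [0.0, -0.0, -0.5]
grip_width: 0.024
```

```bash
python3 -c "
from look import *
print(ctrl.get_obs()['grip_width'],tool()[:3,3])
print(plan(.6122,.1085,np.radians(-45)))"
```

```text
0.023975297158793075 [ 0.587508   -0.30984665  0.17213927]
(array([-27.86,  -0.11,  31.31]), np.float64(-0.001))
```

Call:
{"name": "jog_arm", "arguments": {
  "targets": [
    [1.5, [-3, 0, 3.4], 0],
    [1.5, [-6, 0, 6.8], 0],
    [1.5, [-9, 0, 10.2], 0],
    [1.5, [-12, 0, 13.5], 0],
    [1.5, [-15, 0, 17], 0],
    [1.5, [-18, 0, 20.3], 0],
    [1.5, [-21, 0, 23.6], 0],
    [1.5, [-24, 0, 27], 0],
    [1.5, [-26.5, 0, 29.8], 0],
    [1.5, [-27.9, 0, 31.3], 0]
  ]
}}

```text
time_s: 9.8
ee_pos: [0.6101, 0.1122, 0.1667]
eef_rot: [-1.572, 0.001, -0.784]
force: [0.7, -1.5, -0.2]
grip_width: 0.0237
```

Call:
{"name": "jog_arm", "arguments": {
  "targets": [
    [1.5, [0, 0, 0], 0],
    [1.5, [0, 0, 0], 0],
    [1.5, [0, 0, 0], 0],
    [1.5, [0, 0, 0], 0]
  ]
}}

```text
time_s: 10.2
ee_pos: [0.6109, 0.1082, 0.1682]
eef_rot: [-1.571, 0.0, -0.787]
force: [-0.1, 0.3, -0.1]
grip_width: 0.0237
```

```bash
python3 - <<'E'
from look import *
print(ctrl.get_obs()['grip_width'],tool()[:3,3])
c=cam('wrist'); save(c,'w4'); hsv=cv2.cvtColor(c['img'],cv2.COLOR_RGB2HSV)
for p in blobs(c,(hsv[...,1]>90)&(hsv[...,0]>10)&(hsv[...,0]<35),(0,640,0,350),150):
    w=ray(c,p,.013); print(cen(p).round(),ray(c,cen(p),.0125)[0].round(4),np.ptp(w,0)[:2].round(3))
print(plan(.6122,.1085,np.radians(-45)))
E
```

```text
0.023710231111055666 [0.61090104 0.10820299 0.16819458]
[148. 186.] [0.5406 0.2152 0.0125] [0.051 0.05 ]
[336. 120.] [0.6729 0.1502 0.0125] [0.041 0.041]
[621.  81.] [0.832  0.0273 0.0125] [0.008 0.012]
(array([ 0.08, -0.  ,  0.1 ]), np.float64(-0.002))
```

View pics/w4.png

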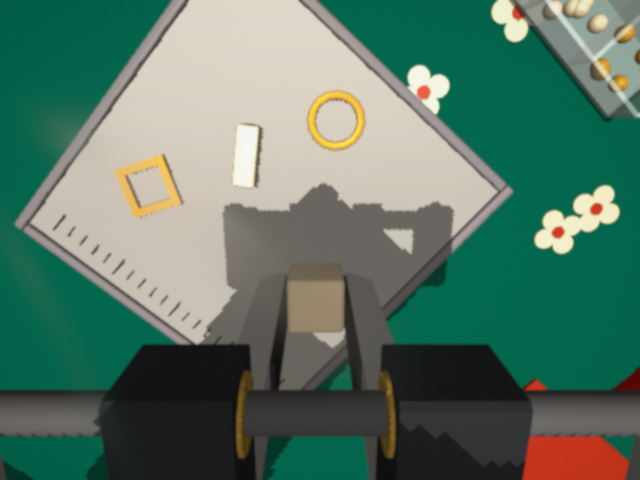

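The bar lies at (246,155) between the square and the ring. The cube is held above its spot, so I'll lower it.

Call:
{"name": "jog_arm", "arguments": {
  "targets": [
    [1.5, [0.1, 3, 0.1], 0],
    [1.5, [0.1, 7, 0.1], 0],
    [1.5, [0.1, 10, 0.1], 0],
    [1.5, [0.1, 12, 0.1], 0],
    [1.5, [0.1, 13, 0.1], 0],
    [1.5, [0.1, 13.4, 0.1], 0],
    [1.5, [0.1, 13.4, 0.1], 0],
    [1.5, [0.1, 13.4, 0.1], 0]
  ]
}}

```text
time_s: 11.05
ee_pos: [0.6129, 0.1093, 0.0357]
eef_rot: [-1.569, -0.001, -0.786]
force: [0.4, 0.6, -0.9]
grip_width: 0.0238
```

Call:
{"name": "jog_arm", "arguments": {
  "targets": [
    [4, [0, 0, 0], 0],
    [4, [0, 0, 0], 0],
    [4, [0, 0, 0], 0],
    [4, [0, 0, 0], 0],
    [4, [0, -2, 0], 0],
    [4, [0, -5, 0], 0],
    [4, [0, -9, 0], 0],
    [4, [0, -12, 0], 0],
    [4, [0, -14, 0], 0],
    [4, [0, -14, 0], 0]
  ]
}}

```text
time_s: 12.05
ee_pos: [0.6133, 0.1095, 0.1776]
eef_rot: [-1.567, -0.003, -0.786]
force: [0.3, 0.3, -0.2]
grip_width: 0.0397
```

```bash
python3 -c "
from look import *
print(ctrl.get_obs()['grip_width'],tool()[:3,3])
print(plan(.4854,-.3135,np.radians(-45)))"
```

```text
0.03969181529597799 [0.61332767 0.10952909 0.17755707]
(array([ 20.89,  -0.09, -38.95]), np.float64(-0.001))
```

Call:
{"name": "jog_arm", "arguments": {
  "targets": [
    [4, [2, 0, -4], 0],
    [4, [4.2, 0, -8], 0],
    [4, [6.3, 0, -12], 0],
    [4, [8.5, 0, -16], 0],
    [4, [10.7, 0, -20], 0],
    [5.5, [12.8, 0, -24], 0],
    [5.5, [15, 0, -28], 0],
    [5.5, [17.1, 0, -32], 0],
    [5.5, [19.3, 0, -36], 0],
    [5.5, [20.9, 0, -39], 0]
  ]
}}

```text
time_s: 13.05
ee_pos: [0.4826, -0.3162, 0.173]
eef_rot: [-1.571, 0.002, -0.787]
force: [-0.5, -0.7, 0.3]
grip_width: 0.055
```

Call:
{"name": "jog_arm", "arguments": {
  "targets": [
    [5.5, [0, 0, 0], 0],
    [5.5, [0, 0, 0], 0],
    [5.5, [0, 0, 0], 0],
    [5.5, [0, 0, 0], 0]
  ]
}}

```text
time_s: 13.45
ee_pos: [0.4844, -0.3131, 0.1742]
eef_rot: [-1.571, 0.0, -0.785]
force: [0.4, -1.0, -0.7]
grip_width: 0.0552
```

```bash
python3 - <<'E'
from look import *
print(tool()[:3,3])
c=cam('wrist'); save(c,'w5')
for b in beads(c): print(*b)
print(plan(.4854,-.3135,np.radians(-45)))
c=cam('top'); hsv=cv2.cvtColor(c['img'],cv2.COLOR_RGB2HSV); I=c['img'][190:330,220:500]
cv2.imwrite('pics/t5.png',cv2.resize(I,None,fx=2.8,fy=2.8,interpolation=cv2.INTER_CUBIC)[:,:,::-1])
E
```

```text
[ 0.4844424  -0.31309338  0.17418962]
[621. 471.] [ 0.515  -0.6764  0.018 ] [21. 12.] 45.1
[432. 452.] [ 0.4069 -0.5388  0.018 ] [50. 21.] 63.6
[197. 454.] [ 0.2552 -0.3911  0.018 ] [50. 22.] 27.5
[633. 423.] [ 0.5513 -0.6405  0.018 ] [54. 11.] 56.1
[556. 335.] [ 0.5551 -0.5219  0.018 ] [26. 38.] 34.8
[419. 337.] [ 0.4743 -0.4441  0.018 ] [122.  37.] 63.4
[212. 336.] [ 0.3533 -0.3228  0.018 ] [123.  37.] 26.5
[545. 242.] [ 0.597  -0.4509  0.018 ] [32. 32.] 54.0
[317. 220.] [ 0.4847 -0.3136  0.018 ] [35. 34.] 45.1
[176. 103.] [ 0.4744 -0.1827  0.018 ] [25. 26.] 40.8
[146. 147.] [ 0.4352 -0.1869  0.018 ] [178. 106.] 51.7
(array([ 0.09, -0.  ,  0.05]), np.float64(0.001))
```

View pics/w5.png

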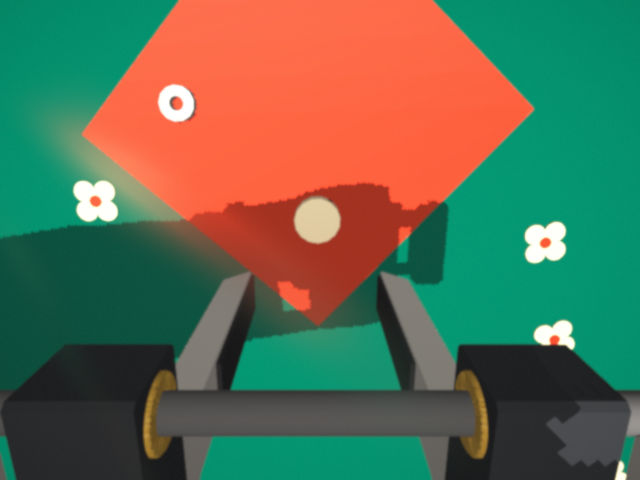

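View pics/t5.png

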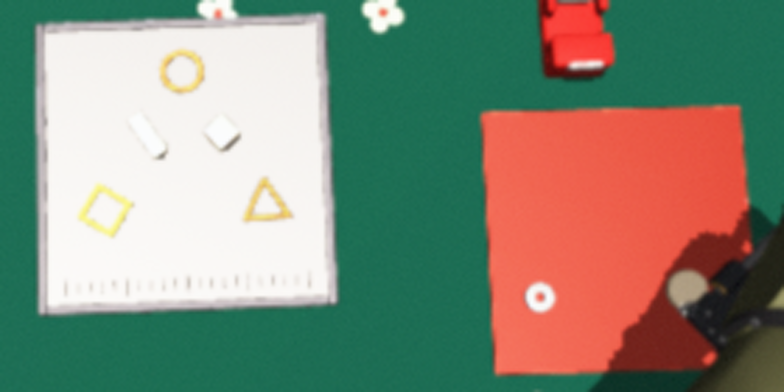

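The coin is centred at (317,220) in the wrist view, and in the top crop the bar and cube are on their midpoints to about 5 mm. I'll grip the coin.

Call:
{"name": "jog_arm", "arguments": {
  "targets": [
    [5.5, [0.1, 4, 0], 0],
    [5.5, [0.1, 8, 0], 0],
    [5.5, [0.1, 11.5, 0], 0],
    [5.5, [0.1, 13.7, 0], 0],
    [5.5, [0.1, 14.8, 0], 0],
    [5.5, [0.1, 14.8, 0], 0],
    [2.8, [0.1, 14.8, 0], 0],
    [2.8, [0.1, 14.8, 0], 0],
    [2.8, [0.1, 14.8, 0], 0],
    [2.8, [0.1, 14.8, 0], 0]
  ]
}}

```text
time_s: 14.55
ee_pos: [0.4853, -0.3151, 0.0276]
eef_rot: [-1.57, -0.002, -0.786]
force: [0.5, 1.5, 6.2]
grip_width: 0.0349
```

Call:
{"name": "jog_arm", "arguments": {
  "targets": [
    [2.8, [0, 0, 0], 0],
    [2.8, [0, 0, 0], 0],
    [2.8, [0, -4, 0], 0],
    [2.8, [0, -8, 0], 0],
    [2.8, [0, -12, 0], 0],
    [2.8, [0, -14, 0], 0],
    [2.8, [0, -14, 0], 0]
  ]
}}

```text
time_s: 15.25
ee_pos: [0.4857, -0.3155, 0.1698]
eef_rot: [-1.57, -0.006, -0.786]
force: [0.3, -0.2, -0.2]
grip_width: 0.0349
```

```bash
python3 -c "
from look import *
print(ctrl.get_obs()['grip_width'],tool()[:3,3])
print(plan(.5462,.1412,np.radians(-45)))"
```

```text
0.034850795533437375 [ 0.48568824 -0.31551938  0.1698086 ]
(array([-28.04,  -0.13,  36.56]), np.float64(-0.001))
```

Call:
{"name": "jog_arm", "arguments": {
  "targets": [
    [2.8, [-3, 0, 4], 0],
    [2.8, [-6, 0, 8], 0],
    [2.8, [-9, 0, 12], 0],
    [2.8, [-12, 0, 16], 0],
    [2.8, [-15, 0, 20], 0],
    [2.8, [-18, 0, 24], 0],
    [2.8, [-21, 0, 28], 0],
    [2.8, [-24, 0, 32], 0],
    [2.8, [-27, 0, 35.5], 0],
    [2.8, [-28, 0, 36.6], 0]
  ]
}}

```text
time_s: 16.25
ee_pos: [0.5451, 0.1455, 0.1649]
eef_rot: [-1.572, 0.001, -0.783]
force: [-0.4, -0.8, -0.6]
grip_width: 0.0349
```

Call:
{"name": "jog_arm", "arguments": {
  "targets": [
    [2.8, [0, 0, 0], 0],
    [2.8, [0, 0, 0], 0],
    [2.8, [0, 0, 0], 0],
    [2.8, [0, 0, 0], 0]
  ]
}}

```text
time_s: 16.65
ee_pos: [0.5459, 0.1406, 0.1664]
eef_rot: [-1.571, -0.0, -0.788]
force: [0.6, -0.5, -0.9]
grip_width: 0.0349
```

```bash
python3 - <<'E'
from look import *
print(ctrl.get_obs()['grip_width'],tool()[:3,3])
c=cam('wrist'); save(c,'w6')
for b in beads(c,(0,640,0,300)): print(*b)
print(plan(.5462,.1412,np.radians(-45)))
E
```

```text
0.03486063671027158 [0.54594413 0.14057326 0.16642619]
[386. 277.] [0.5532 0.0709 0.018 ] [19. 23.] 1.8
[634. 207.] [ 0.7197 -0.0181  0.018 ] [27.  9.] 56.3
[359. 168.] [0.5963 0.1472 0.018 ] [286. 266.] 3.7
(array([-0.01,  0.  ,  0.05]), np.float64(-0.002))
```

View pics/w6.png

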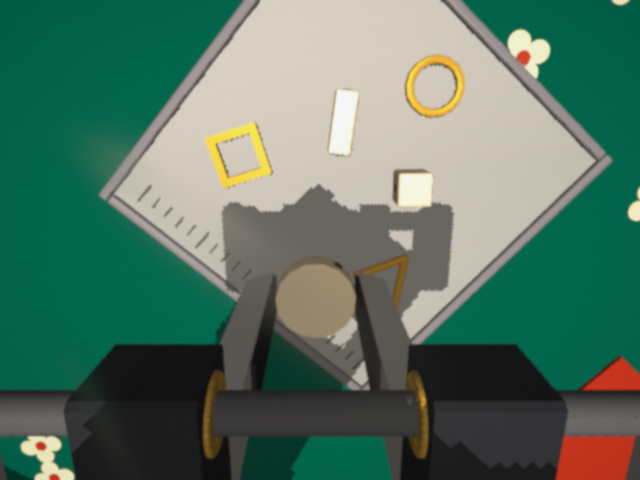

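The coin is held level at (317,298), over its spot. Square (240,155), ring (435,86), bar (343,122) and cube (415,188) look right. I'll lower the coin.

Call:
{"name": "jog_arm", "arguments": {
  "targets": [
    [2.8, [0, 3, 0.1], 0],
    [2.8, [0, 7, 0.1], 0],
    [2.8, [0, 10, 0.1], 0],
    [2.8, [0, 12, 0.1], 0],
    [2.8, [0, 13, 0.1], 0],
    [2.8, [0, 13.4, 0.1], 0],
    [2.8, [0, 13.5, 0.1], 0],
    [2.8, [0, 13.5, 0.1], 0]
  ]
}}

```text
time_s: 17.5
ee_pos: [0.5471, 0.1426, 0.0324]
eef_rot: [-1.57, -0.001, -0.786]
force: [0.4, -0.2, -0.0]
grip_width: 0.035
```

Call:
{"name": "jog_arm", "arguments": {
  "targets": [
    [4.7, [0, 0, 0], 0],
    [4.7, [0, 0, 0], 0],
    [4.7, [0, 0, 0], 0],
    [4.7, [0, 0, 0], 0],
    [4.7, [0, -2, 0], 0],
    [4.7, [0, -5, 0], 0],
    [4.7, [0, -9, 0], 0],
    [4.7, [0, -12, 0], 0],
    [4.7, [0, -14, 0], 0],
    [4.7, [0, -14, 0], 0]
  ]
}}

```text
time_s: 18.5
ee_pos: [0.5476, 0.1429, 0.1743]
eef_rot: [-1.567, -0.003, -0.786]
force: [0.7, 0.3, -0.1]
grip_width: 0.047
```

```bash
python3 -c "
from look import *
print(ctrl.get_obs()['grip_width'],tool()[:3,3])
print(plan(.4750,-.1823,np.radians(-45)))"
```

```text
0.04699509265282505 [0.54756858 0.14287553 0.17429426]
(array([ 17.88,  -0.07, -28.12]), np.float64(-0.001))
```

Call:
{"name": "jog_arm", "arguments": {
  "targets": [
    [4.5, [2.2, 0, -3.5], 0],
    [4.5, [4.4, 0, -7], 0],
    [4.5, [6.7, 0, -10.5], 0],
    [4.5, [8.9, 0, -14], 0],
    [4.5, [11.1, 0, -17.5], 0],
    [4.5, [13.4, 0, -21], 0],
    [4.5, [15.6, 0, -24.5], 0],
    [4.5, [17.9, 0, -28.1], 0],
    [4.5, [17.9, 0, -28.1], 0],
    [4.5, [17.9, 0, -28.1], 0]
  ]
}}

```text
time_s: 19.5
ee_pos: [0.4737, -0.1829, 0.1703]
eef_rot: [-1.571, 0.002, -0.788]
force: [0.3, 0.8, -0.7]
grip_width: 0.0453
```

Call:
{"name": "jog_arm", "arguments": {
  "targets": [
    [4.5, [0, 0, 0], 0],
    [4.5, [0, 0, 0], 0]
  ]
}}

```text
time_s: 19.7
ee_pos: [0.4744, -0.1815, 0.1711]
eef_rot: [-1.571, 0.001, -0.784]
force: [-0.2, 0.4, 0.6]
grip_width: 0.0451
```

```bash
python3 - <<'E'
from look import *
print(tool()[:3,3])
c=cam('wrist'); save(c,'w7')
hsv=cv2.cvtColor(c['img'],cv2.COLOR_RGB2HSV)
for p in blobs(c,bone(hsv),(200,440,120,290),150):
    w=ray(c,cen(p),.014)[0]; print(cen(p),w.round(4),np.ptp(ray(c,p,.014),0).round(3)); print(plan(w[0],w[1],np.radians(-45)))
E
```

```text
[ 0.47443324 -0.18147393  0.17111118]
[315.02115495 219.26662855] [ 0.4737 -0.181   0.014 ] [0.026 0.026 0.   ]
(array([-0.09,  0.  , -0.01]), np.float64(0.001))
```

Call:
{"name": "jog_arm", "arguments": {
  "targets": [
    [4.5, [0, 4, 0], 0],
    [4.5, [0, 8, 0], 0],
    [4.5, [0, 11.5, 0], 0],
    [4.5, [0, 13.5, 0], 0],
    [4.5, [0, 14.5, 0], 0],
    [4.5, [0, 14.5, 0], 0],
    [1.8, [0, 14.5, 0], 0],
    [1.8, [0, 14.5, 0], 0],
    [1.8, [0, 14.5, 0], 0],
    [1.8, [0, 14.5, 0], 0]
  ]
}}

```text
time_s: 20.75
ee_pos: [0.4747, -0.1828, 0.0274]
eef_rot: [-1.57, -0.002, -0.786]
force: [-0.5, 0.7, 6.7]
grip_width: 0.0244
```

Call:
{"name": "jog_arm", "arguments": {
  "targets": [
    [1.8, [0, 0, 0], 0],
    [1.8, [0, 0, 0], 0],
    [1.8, [0, -4, 0], 0],
    [1.8, [0, -8, 0], 0],
    [1.8, [0, -12, 0], 0],
    [1.8, [0, -14, 0], 0],
    [1.8, [0, -14, 0], 0]
  ]
}}

```text
time_s: 21.45
ee_pos: [0.4753, -0.1831, 0.1696]
eef_rot: [-1.569, -0.005, -0.786]
force: [0.1, 0.3, -0.7]
grip_width: 0.0246
```

```bash
python3 -c "
from look import *
print(ctrl.get_obs()['grip_width'],tool()[:3,3])
print(plan(.5471,.1426,np.radians(-45)))"
```

```text
0.024644030485609612 [ 0.47528039 -0.18309174  0.16959773]
(array([-17.97,  -0.04,  28.1 ]), np.float64(-0.001))
```

Call:
{"name": "jog_arm", "arguments": {
  "targets": [
    [1.8, [-2.5, 0, 3.2], 0],
    [1.8, [-5, 0, 6.4], 0],
    [1.8, [-7.5, 0, 9.6], 0],
    [1.8, [-10, 0, 12.8], 0],
    [1.8, [-12.5, 0, 16], 0],
    [1.8, [-15, 0, 19], 0],
    [1.8, [-17, 0, 21], 0],
    [1.8, [-18, 0, 22], 0],
    [1.8, [-18, 0, 22], 0],
    [1.8, [-18, 0, 22], 0]
  ]
}}

```text
time_s: 22.45
ee_pos: [0.5025, 0.0994, 0.166]
eef_rot: [-1.572, 0.0, -0.786]
force: [0.9, -0.5, 0.2]
grip_width: 0.0245
```

Call:
{"name": "jog_arm", "arguments": {
  "targets": [
    [1.8, [0, 0, 0], 0],
    [1.8, [0, 0, 0], 0],
    [1.8, [0, 0, 0], 0]
  ]
}}

```text
time_s: 22.75
ee_pos: [0.5028, 0.0995, 0.1665]
eef_rot: [-1.571, -0.0, -0.787]
force: [0.3, 0.8, 0.4]
grip_width: 0.0246
```

```bash
python3 - <<'E'
from look import *
print(tool()[:3,3])
c=cam('wrist'); save(c,'w8'); hsv=cv2.cvtColor(c['img'],cv2.COLOR_RGB2HSV)
g=cv2.cvtColor(c['img'],cv2.COLOR_RGB2GRAY)
for u,v,r in (cv2.HoughCircles(g,cv2.HOUGH_GRADIENT,1,20,param1=100,param2=20,minRadius=15,maxRadius=45)[0]): 
    w=ray(c,[u,v],.02)[0]; print(u,v,r,w.round(4))
print(plan(.5471,.1426,np.radians(-45)))
E
```

```text
[0.50277014 0.09951159 0.16649768]
315.5 293.5 29.7 [0.4622 0.0596 0.02  ]
317.5 138.5 25.2 [0.5466 0.1419 0.02  ]
221.5 179.5 30.8 [0.4773 0.1704 0.02  ]
257.5 208.5 30.8 [0.4799 0.1375 0.02  ]
169.5 136.5 23.9 [0.4742 0.2164 0.02  ]
289.5 235.5 29.7 [0.4817 0.1065 0.02  ]
197.5 161.5 29.9 [0.4749 0.1911 0.02  ]
240.5 195.5 23.9 [0.4783 0.1528 0.02  ]
302.5 251.5 21.0 [0.4796 0.0908 0.02  ]
(array([0.09, 0.  , 6.17]), np.float64(-0.001))
```

View pics/w8.png

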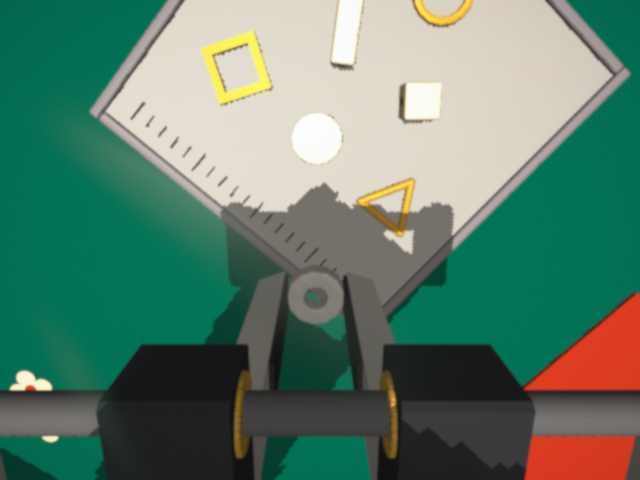

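The coin at (317,138) measures (0.5466, 0.1419), within 1 mm of where it was released. The spacer is held level, so I'll lower it onto the coin.

Call:
{"name": "jog_arm", "arguments": {
  "targets": [
    [1.8, [0, 0, 3], 0],
    [1.8, [0, 2, 6], 0],
    [1.8, [0, 5, 6], 0],
    [1.8, [0, 8, 6], 0],
    [1.8, [0, 10, 6], 0],
    [1.8, [0, 11.3, 6], 0],
    [1.8, [0, 12, 6], 0],
    [1.8, [0, 12.2, 6], 0],
    [1.8, [0, 12.3, 6], 0],
    [1.8, [0, 12.3, 6], 0]
  ]
}}

```text
time_s: 23.8
ee_pos: [0.5455, 0.1427, 0.0442]
eef_rot: [-1.57, -0.001, -0.786]
force: [0.4, 0.4, -0.0]
grip_width: 0.0243
```

Call:
{"name": "jog_arm", "arguments": {
  "targets": [
    [1.8, [0, 0.1, 0], 0],
    [1.8, [0, 0.1, 0], 0],
    [3.6, [0, 0.1, 0], 0],
    [3.6, [0, 0.1, 0], 0],
    [3.6, [0, 0.1, 0], 0],
    [3.6, [0, 0.1, 0], 0],
    [3.6, [0, -2, 0], 0],
    [3.6, [0, -5, 0], 0],
    [3.6, [0, -9, 0], 0],
    [3.6, [0, -12, 0], 0]
  ]
}}

```text
time_s: 24.8
ee_pos: [0.5453, 0.1427, 0.1657]
eef_rot: [-1.57, -0.001, -0.786]
force: [0.2, -0.9, -0.0]
grip_width: 0.0361
```

Call:
{"name": "jog_arm", "arguments": {
  "targets": [
    [3.6, [1, 0, -3], 0],
    [3.6, [3, 0, -6], 0],
    [3.6, [4, -1, -8], 0],
    [3.6, [4, -2, -8], 0],
    [3.6, [4, -2, -8], 0],
    [3.6, [4, -2, -8], 0],
    [3.6, [4, -2, -8], 0]
  ]
}}

```text
time_s: 25.5
ee_pos: [0.5168, 0.0586, 0.1829]
eef_rot: [-1.571, 0.001, -0.785]
force: [0.2, 0.9, -0.4]
grip_width: 0.0363
```

```bash
python3 - <<'E'
from look import *
print(tool()[:3,3])
c=cam('wrist'); save(c,'w9'); hsv=cv2.cvtColor(c['img'],cv2.COLOR_RGB2HSV)
P={}
for p in blobs(c,(hsv[...,1]>110)&(hsv[...,0]>10)&(hsv[...,0]<35),(0,640,0,350),150):
    n=len(cv2.approxPolyDP(p.astype(np.int32).reshape(-1,1,2),.06*cv2.arcLength(p.astype(np.int32),True),True)); w=ray(c,cen(p),.0125)[0]
    print('frame',n,cen(p).round(),w.round(4))
b=cv2.morphologyEx(((hsv[...,2]>225)&(hsv[...,1]<60)).astype(np.uint8),cv2.MORPH_OPEN,np.ones((5,5)))
for p in blobs(c,b>0,(0,640,0,350),200): print('bead',cen(p).round(),[ray(c,cen(p),z)[0].round(4)[:2] for z in(.02,.024,.032)])
E
```

```text
[0.51676395 0.05859321 0.18286825]
frame 3 [338. 177.] [0.5503 0.0683 0.0125]
frame 4 [185.  41.] [0.5407 0.2152 0.0125]
bead [337. 175.] [array([0.5516, 0.0707]), array([0.5519, 0.0713]), array([0.5524, 0.0724])]
bead [615.  92.] [array([ 0.7343, -0.0278]), array([ 0.7323, -0.0261]), array([ 0.7283, -0.0226])]
bead [302.  92.] [array([0.5747, 0.1315]), array([0.5747, 0.1313]), array([0.5746, 0.1309])]
```

View pics/w9.png

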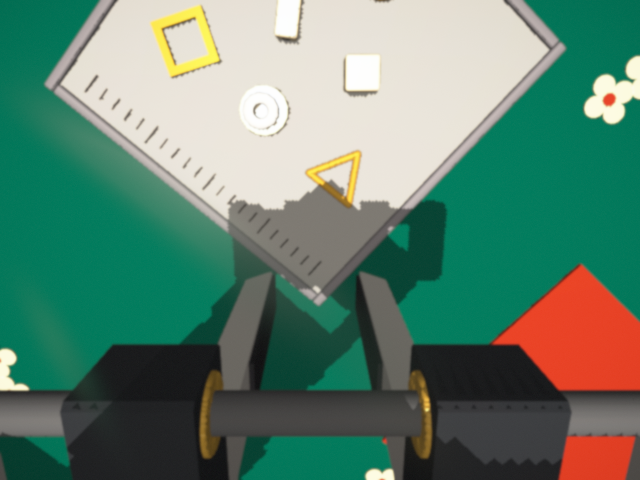

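The spacer sits concentric on the coin at (264,110). For the bar, the placement I trust least, I'll do one numeric check from the earlier w4 view, which shows it with both its frames.

```bash
python3 - <<'E'
from look import *
w=optics.camera('wrist'); mount=w['mount']
def at(pos,yaw):
    T=np.eye(4);T[:3,:3]=R.from_euler('xyz',[-np.pi/2,0,yaw]).as_matrix();T[:3,3]=pos
    return dict(w,c2w=T@mount)
rq,sq,tr=np.array([[.6729,.1502],[.5406,.2152],[.5503,.0683]])
for nm,c,px in (('bar w4',at([.6109,.1082,.1682],-.787),(246,155)),('bar w6',at([.5459,.1406,.1664],-.788),(344,121)),('cube w6',at([.5459,.1406,.1664],-.788),(415,190)),('coin',at([.51676,.0586,.1829],-.785),(264,110))):
    z={'b':.024,'c':.032}[nm[0]] if nm!='coin' else .02
    p=ray(c,px,z)[0][:2]; print(nm,p.round(4),[round(float(np.linalg.norm(p-q))*1000,1) for q in (rq,sq,tr)])
E
```

```text
bar w4 [0.6112 0.1783] [67.8, 79.6, 125.7]
bar w6 [0.6111 0.1785] [68.0, 79.5, 125.9]
cube w6 [0.6134 0.1104] [71.6, 127.5, 75.8]
coin [0.5467 0.1422] [126.5, 73.2, 74.0]
```

```bash
python3 -c "
from station import ctrl
print(ctrl.hand_in())"
```

```text
the job is handed in; nothing more can be done
None
```

I placed the bar, cube and coin beads at their midpoints between the frames, set the spacer on the coin, and handed the job in at about 25 s. My measurements put all three beads inside the limits, but the hand-in reports no verdict.

| Bead | Distance to its two frames (limit 84.6 mm) | Distance to third frame (115.5–139.5 mm) |
|---|---|---|
| Bar | 67.8 (ring), 79.6 (square) | 125.7 |
| Cube | 71.6 (ring), 75.8 (triangle) | 127.5 |
| Coin | 73.2 (square), 74.0 (triangle) | 126.5 |

- **Bar off centre:** it sits about 6 mm towards the ring. I took its final approach from a pose read while the arm was still settling. It has about 5 mm in hand on the square side, so I left it rather than risk a nudge.
- **Spacer:** it looks flat and concentric with the coin in the last wrist view. I judged that by eye and did not measure it separately.
- **Camera agreement:** the three cameras disagreed by about 2–4 mm in y. I aimed at roughly the average of their readings. The table's distances come from the wrist camera alone, with pixels read by hand for the beads.
- **Bystanders and arm:** I sent no move near the tape dispenser or the pliers, though I did not re-measure them at the end. The gripper was open and clear of everything, 0.18 m up.

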